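# Pack and set the strap clamp on the drilling fixture

### The arm

A 6-joint arm with a two-finger parallel gripper is mounted at the origin on a cart in front of the work surface, level with it; the furniture and walls round the work are solid. World frame = base frame: x ahead of the robot, y to its left, z up, the work surface at z = 0. Lengths are in m, angles in degrees, forces in N, time in s.
With the tool pointing down it reaches from about 0.25 to 0.8 m from the base axis. Payload 3.9 kg.
Tool frame: the origin (TCP) lies at the very end of the fingers, on their centre line; the grasp point (between the pads) lies 19 mm behind it; x points along the fingers, y is the direction in which the jaws open and shut, and the axes are right-handed (so a half turn about x gives the same grasp; the last joint's range is limited). The gripper opens to 85 mm and grips with 20 to 120 N. Pads are 22 mm wide; open, the fingers measure 114 mm over their backs; the gripper's body (76 mm by 85 mm) begins 54 mm behind the grasp point. The pads swing forward as they close: fully open they stand 13 mm farther back than shut.
Start: joints at [63.999, 14.897, -7.913, 67.191, 0, 90], TCP at [0.23, 0.472, 0.231] pointing down, gripper open.
Joint ranges: [-159.42, 159.42], [-47.68, 98.78], [-73.54, 78.23], [-108.79, 121.32], [-90, 84.71], [-180, 180]. Speed limits (degrees/s): [147.25, 147.25, 180, 180, 180, 180].

### API

Orientations are given as [roll, pitch, yaw] about the fixed x, y, z axes, in that order (R = Rz(yaw) Ry(pitch) Rx(roll)).
In Python, from bench import arm gives the robot as it stands.
- The arm moves only by the shell command python3 -m handwheel 'ROWS'. ROWS is JSON, a list of rows, each a list of 7 numbers: the turn, a rotation vector about the world's x, y, z in rad, then the shift along the world's x, y, z in cm, then the finger opening in cm, from 0 to 8.54. A call has 1 to 10 rows; each row is the pose to reach, as a shift and turn from the pose commanded when the call began; what a row does not reach only later rows make up. A row lasts 1/10 s, in which the tool goes at most 50 mm and 8.59 degrees, less where a joint would pass 70% of its speed; a pose out of reach is approached as far as the arm can. A call with a gripper value outside its range is refused whole. The fingers move at their own pace and stop on an object; the grip force is fixed at half the most. Time passes only in rows, so rows that repeat a pose let the fingers close. It gives the time, the measured TCP pose, the force and the opening at its end, in the units of the state.
- arm.get_obs(): the state, without advancing time (a new reading comes with each control period).
- arm.snapshot(name): name is "side" or "top" or "wrist"; returns a dict with "color" (420x560x3 uint8, blue, green, red), "K" (3x3 intrinsics, pixels), "distortion" ([k1, k2, p1, p2, k3] as OpenCV has them; the pictures are not rectified), "extrinsics" (4x4, takes a point from world to camera coordinates). Camera axes: x right, y up, looking along -z (the intrinsics and any distortion apply to the point x, -y, -z); pixel columns grow to the right and rows downward; lengths in m; the calibration is good to about 2 mm. A picture is of the moment at which its call begins. There is no depth.
- arm.sign_off(): hands the job in, once; it reports no verdict.
The state is a dict: "t": time; "qpos": joint angles; "qd": joint speeds; "effort": joint torques, N m; "ee_pos": TCP position; "orientation": TCP orientation; "force": force on the tool from outside, world axes, zero at the start; "moment": the same for the moment, N m; "finger_gap": finger opening in m.
Only numpy, scipy, OpenCV 4.12 (cv2) and the standard library are available. Lean on these libraries where they do the work, as an engineer would, in place of code of your own. Each camera call takes 0.05 s, during which the arm holds its last target.

### The job

The workpiece standing in the drilling fixture is to be held by the strap clamp. Take the scraper block and scrape the chips off the fixture plate, then put the scraper back on the bench. Then pack the heel of the strap with the offcut from the white board that is as high as the workpiece, and push the knob down until the strap lies level, bearing on both the workpiece and the packing; leave the workpiece itself where it stands.

Things in the scene. Friction and masses are not known exactly. Their poses are not given: they have to be found in the camera images.
- fixture: Bolted-down fixture: steel plate 24 mm thick, 120 mm in x, y from -190 (heel side, with chips) to +115 mm (work side, where the workpiece stands crosswise 70 mm from the stem). Origin on the bench below the stem axis, z up, y along the strap. Round the stem a flange (radius 25, 6 mm high) and a boss (radius 15, 25 mm high). Bolted lugs 10 mm high reach 32 mm past both ends.
- heel_seat (a point): Point on the top face of the fixture plate (z = 24 mm), 115 mm from the stem on the heel side, mid-width; axes as the fixture's.
- strap: Dark steel clamp strap, 160 mm long (y), 36 wide, 14 thick, rocking up to 0.25 rad either way about x on the stem, with slight friction; origin at its middle on the stem axis. A toe bar across it 70 mm from the stem at each end reaches 14 mm below the origin. Raised, the toes stand 55 to 70 mm above the plate.
- heel_toe (a point): Lowest line of the toe at the heel end of the strap (y = -70 mm from the stem), which must bear on the packing.
- work_toe (a point): Lowest line of the toe at the work end of the strap (y = +70 mm), which must bear on the workpiece.
- knob_top (a point): Top centre of the round black knob (48 mm across, 30 mm high) over the strap on the stem. Pushed down it takes the strap with it (friction about 7 N, so it stays where it is left); once both toes bear, a push of 10 to 20 N beds it.
- press_knob (a joint): How far the knob and strap have been pushed down from the top: 0 raised, to 0.052 m at most.
- tube_a_centre (a point): Centre of an offcut of dark steel box section, 40 x 110 x 30 mm: y is its length, z up its 30 mm height, x its 40 mm width (0.28 kg). One of four offcuts, of which any one may be the workpiece in the fixture and the other three lie on the white board.
- tube_b_centre (a point): Centre of a second, equal offcut of box section, 40 x 110 x 30 mm (axes as tube_a).
- beech_a_centre (a point): Centre of a beech block, 62 x 130 x 42 mm: y is its length, z up its 42 mm height, x its 62 mm width (0.2 kg).
- beech_b_centre (a point): Centre of a second, equal beech block, 62 x 130 x 42 mm (axes as beech_a).
- stock_board: White board lying on the bench, 360 mm in x, 290 mm in y, 24 mm thick (the same as the fixture plate); origin at the centre of its underside. The spare offcuts lie on it.
- scraper_centre (a point): Centre of the scraper block, a pale wooden grip with a straight aluminium sole, standing on its sole on the bench: 110 mm long (y), 26 mm thick (x), 50 mm high (z), 0.18 kg; point 25 mm above the sole. Grip it across its thickness.
- chip_1_centre (a point): Centre of a loose C-shaped steel chip, about 24 mm across and 6 mm high, on the heel side of the fixture plate; point at half its height.
- chip_2_centre (a point): Centre of a second such chip.
- chip_3_centre (a point): Centre of a third such chip.
- chip_4_centre (a point): Centre of a fourth such chip.
Mind the look-alikes: they are no part of the job. Leave any pink look-alike of the part that bears beech_a_centre alone.

How it is judged (in metres and radians):
On the way, in this order (a step that is already met when the one before it is completed fails the run):
1. the scraper block is brought down onto the heel side of the fixture plate (horizontal distance between scraper_centre and heel_seat below 0.1 m and height (world z) of scraper_centre below 0.07 m), for 0.05 s.
2. all four chips are off the plate and the scraper stands on the bench again (height (world z) of each of chip_1_centre, chip_2_centre, chip_3_centre, chip_4_centre below 0.021 m and height (world z) of scraper_centre below 0.04 m), for 0.2 s.
3. an offcut as high as the workpiece stands on the plate below the heel end of the strap (((distance of tube_a_centre from where it was at the start of the episode below 0.02 m and horizontal distance between tube_a_centre and work_toe below 0.06 m and y of tube_b_centre in the frame of fixture below -0.04 m and height (world z) of tube_b_centre between 0.036 and 0.042 m and horizontal distance between tube_b_centre and heel_toe below 0.066 m and linear speed of tube_b below 0.02 m/s) or (distance of tube_b_centre from where it was at the start of the episode below 0.02 m and horizontal distance between tube_b_centre and work_toe below 0.06 m and y of tube_a_centre in the frame of fixture below -0.04 m and height (world z) of tube_a_centre between 0.036 and 0.042 m and horizontal distance between tube_a_centre and heel_toe below 0.066 m and linear speed of tube_a below 0.02 m/s) or (distance of beech_a_centre from where it was at the start of the episode below 0.02 m and horizontal distance between beech_a_centre and work_toe below 0.06 m and y of beech_b_centre in the frame of fixture below -0.04 m and height (world z) of beech_b_centre between 0.042 and 0.048 m and horizontal distance between beech_b_centre and heel_toe below 0.066 m and linear speed of beech_b below 0.02 m/s) or (distance of beech_b_centre from where it was at the start of the episode below 0.02 m and horizontal distance between beech_b_centre and work_toe below 0.06 m and y of beech_a_centre in the frame of fixture below -0.04 m and height (world z) of beech_a_centre between 0.042 and 0.048 m and horizontal distance between beech_a_centre and heel_toe below 0.066 m and linear speed of beech_a below 0.02 m/s))), for 0.1 s.
At the end, for the whole second after the job is handed in: Strap at rest within 0.035 rad of level, bearing (over 0.3 N each) on the workpiece, not moved over 20 mm, and on the other offcut of that height, flat on the heel side of the plate; chips off the plate, scraper on the bench (centre below 40 mm) (all of step 2 and angle between strap's own z axis and vertical below 0.035 rad and linear speed of strap below 0.01 m/s and ((distance of tube_a_centre from where it was at the start of the episode below 0.02 m and horizontal distance between tube_a_centre and work_toe below 0.06 m and y of tube_b_centre in the frame of fixture below -0.04 m and height (world z) of tube_b_centre between 0.036 and 0.042 m and horizontal distance between tube_b_centre and heel_toe below 0.066 m and linear speed of tube_b below 0.02 m/s and contact force between strap and tube_a above 0.3 N and contact force between strap and tube_b above 0.3 N) or (distance of tube_b_centre from where it was at the start of the episode below 0.02 m and horizontal distance between tube_b_centre and work_toe below 0.06 m and y of tube_a_centre in the frame of fixture below -0.04 m and height (world z) of tube_a_centre between 0.036 and 0.042 m and horizontal distance between tube_a_centre and heel_toe below 0.066 m and linear speed of tube_a below 0.02 m/s and contact force between strap and tube_b above 0.3 N and contact force between strap and tube_a above 0.3 N) or (distance of beech_a_centre from where it was at the start of the episode below 0.02 m and horizontal distance between beech_a_centre and work_toe below 0.06 m and y of beech_b_centre in the frame of fixture below -0.04 m and height (world z) of beech_b_centre between 0.042 and 0.048 m and horizontal distance between beech_b_centre and heel_toe below 0.066 m and linear speed of beech_b below 0.02 m/s and contact force between strap and beech_a above 0.3 N and contact force between strap and beech_b above 0.3 N) or (distance of beech_b_centre from where it was at the start of the episode below 0.02 m and horizontal distance between beech_b_centre and work_toe below 0.06 m and y of beech_a_centre in the frame of fixture below -0.04 m and height (world z) of beech_a_centre between 0.042 and 0.048 m and horizontal distance between beech_a_centre and heel_toe below 0.066 m and linear speed of beech_a below 0.02 m/s and contact force between strap and beech_b above 0.3 N and contact force between strap and beech_a above 0.3 N))); the robot touches nothing.
It also fails if it takes over 72 s, if anything falls off the work surface, if the arm or the gripper's body presses on something with over 40 N, if the wrist force passes 120 N, or if a joint passes its speed limit or range.

## Working session

There is one attempt and no reset: what is moved stays moved. The work goes in short steps, Python scripts to look and compute and a shell command to move; the robot and the scene stay as the last step left them, time stands still between calls to the robot, and variables do not carry over. Pictures are saved under pics/ and viewed, and the job is handed in when it is done.

```bash
ls; mkdir -p pics
python3 - <<'E'
from bench import arm
import cv2
print(arm.get_obs())
for n in ("side","top","wrist"):
    s=arm.snapshot(n); cv2.imwrite(f"pics/{n}0.png",s["color"]); print(n,s["K"],s["distortion"],s["extrinsics"])
E
```

```text
pics
{'t': 0.0, 'qpos': array([ 6.39991377e+01,  1.49366054e+01, -7.98553657e+00,  6.71901100e+01,
       -1.02011004e-03,  9.00009864e+01]), 'qd': array([-0.05443042, -0.0420197 ,  0.06761619,  0.08051431, -0.0120153 ,
        0.06371247]), 'effort': array([ 4.85705477e-04, -4.05680180e+01,  2.53920239e+01,  1.88127748e-02,
       -1.15211947e-06, -7.16976047e-06]), 'ee_pos': array([0.22985996, 0.47125174, 0.23045839]), 'orientation': array([ -89.47834284,   89.8877434 , -115.48019051]), 'force': array([-0.31367579,  0.37000606, -0.38573247]), 'moment': array([ 0.03577288, -0.00032816,  0.00663141]), 'finger_gap': 0.08525085566876102}
side [[475.69902268   0.         280.17928966]
 [  0.         475.69902268 203.12266836]
 [  0.           0.           1.        ]] [-0.13854003  0.          0.          0.          0.        ] [[ 0.8292929  -0.55870754 -0.01091628 -0.38028802]
 [ 0.25521311  0.36129132  0.89684717 -0.28852733]
 [-0.49713132 -0.74653497  0.44220581 -1.33282207]
 [ 0.          0.          0.          1.        ]]
top [[465.33189901   0.         279.87627141]
 [  0.         465.33189901 209.94776429]
 [  0.           0.           1.        ]] [0.03412304 0.         0.         0.         0.        ] [[ 0.01309494 -0.99989776 -0.00574359  0.09598702]
 [ 0.99739803  0.01265453  0.07097203 -0.54708308]
 [-0.07089209 -0.00665802  0.99746177 -1.67733313]
 [ 0.          0.          0.          1.        ]]
wrist [[316.01355922   0.         275.09344099]
 [  0.         316.01355922 213.18578156]
 [  0.           0.           1.        ]] [-0.05436448  0.          0.          0.          0.        ] [[ 0.43819826  0.89887732 -0.00135862 -0.52387652]
 [-0.86591478  0.42172265 -0.26896395  0.03473707]
 [-0.24119263  0.11903598  0.96314929 -0.37943476]
 [ 0.          0.          0.          1.        ]]
```

View pics/side0.png

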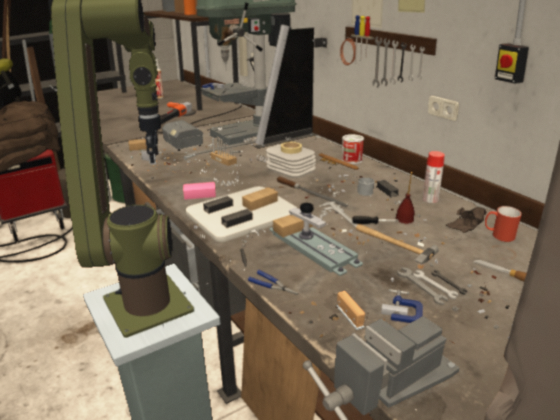

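View pics/top0.png

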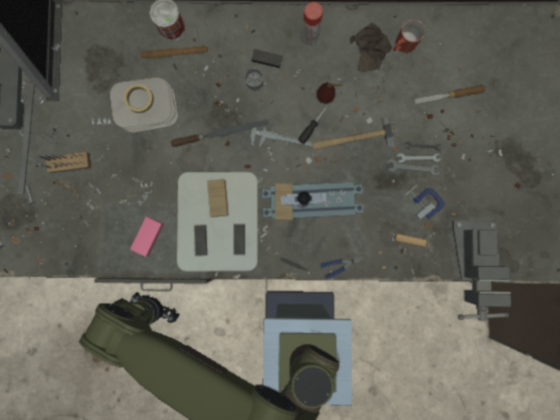

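View pics/wrist0.png

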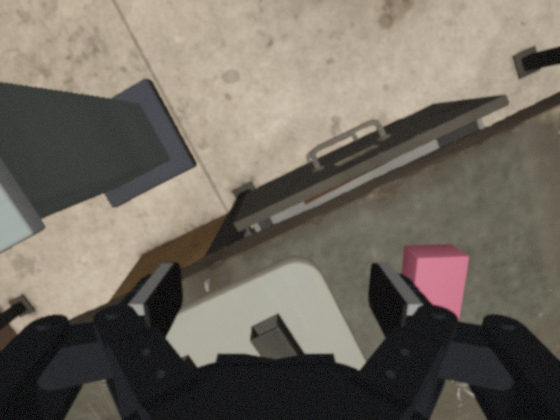

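The workpiece is a beech block (top image 284,201). The spare beech is at (217,198) on the board, the scraper at about (411,240), and the pink decoy at (146,236). Next I'll enlarge these areas.

```bash
cat > h.py <<'E'
from bench import arm
import cv2, numpy as np
F=np.diag([1,-1,-1.])
def ray(s,uv):
    p=cv2.undistortPoints(np.array([[uv]],float),s["K"],np.array(s["distortion"]))[0,0]
    R=s["extrinsics"][:3,:3];t=s["extrinsics"][:3,3]
    d=R.T@(F@np.array([p[0],p[1],1])); return -R.T@t,d
def atz(s,uv,z):
    c,d=ray(s,uv); return c+d*(z-c[2])/d[2]
def proj(s,P):
    E=s["extrinsics"]; Pc=(np.atleast_2d(P)@E[:3,:3].T+E[:3,3])@F
    return cv2.projectPoints(Pc,np.zeros(3),np.zeros(3),s["K"],np.array(s["distortion"]))[0][:,0]
def tri(rs):
    A=np.zeros((3,3));b=np.zeros(3)
    for c,d in rs:
        d=d/np.linalg.norm(d);M=np.eye(3)-np.outer(d,d);A+=M;b+=M@c
    return np.linalg.solve(A,b)
def crop(s,name,x0,y0,w,h,k):
    im=cv2.resize(s["color"][y0:y0+h,x0:x0+w],None,fx=k,fy=k,interpolation=cv2.INTER_CUBIC)
    for x in range(0,w,10):
        cv2.line(im,(x*k,0),(x*k,6 if x%50 else 14),(0,0,255),1)
        if x%20==0: cv2.putText(im,str(x0+x),(x*k,24),0,.35,(0,255,255),1)
    for y in range(0,h,10):
        cv2.line(im,(0,y*k),(6,y*k),(0,0,255),1)
        if y%20==0: cv2.putText(im,str(y0+y),(8,y*k+4),0,.35,(0,255,255),1)
    cv2.imwrite("pics/"+name,im)
E
python3 - <<'E'
from h import *
import pickle
s=arm.snapshot("top"); d=arm.snapshot("side")
pickle.dump((s,d),open("s0.pkl","wb"))
crop(s,"t1.png",255,170,115,60,6); crop(s,"t2.png",170,165,100,115,5); crop(s,"t3.png",385,220,60,40,10)
crop(d,"d1.png",260,190,120,110,5)
E
```

```text
(no output)
```

View pics/t1.png

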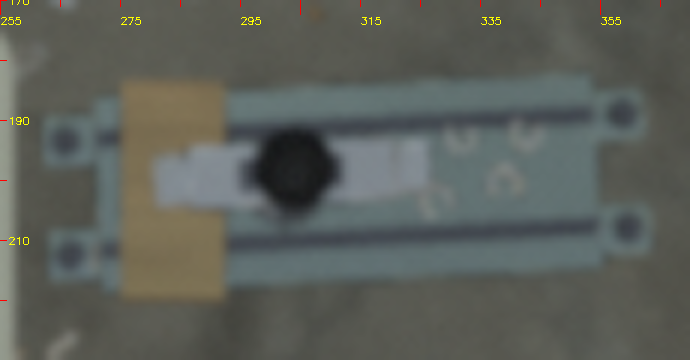

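View pics/t2.png

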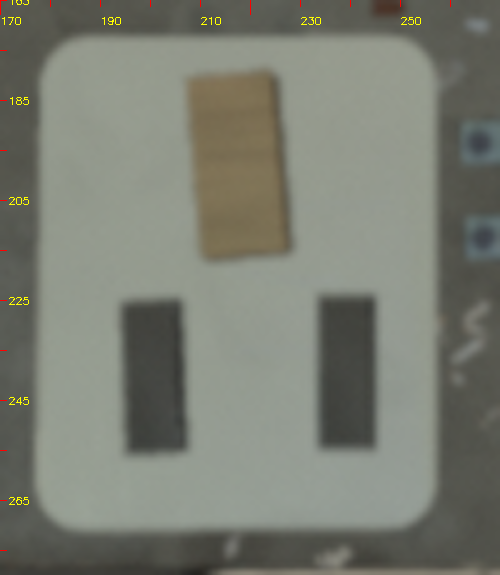

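View pics/t3.png

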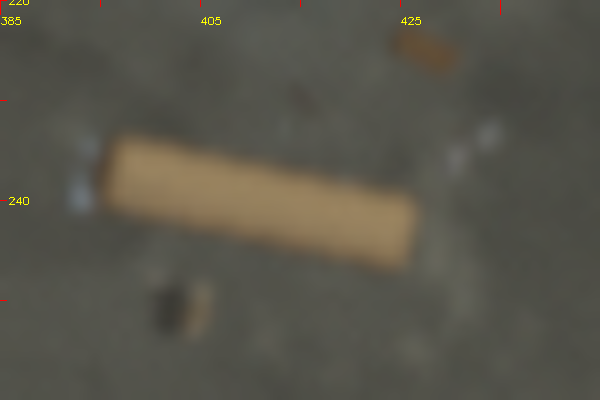

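View pics/d1.png

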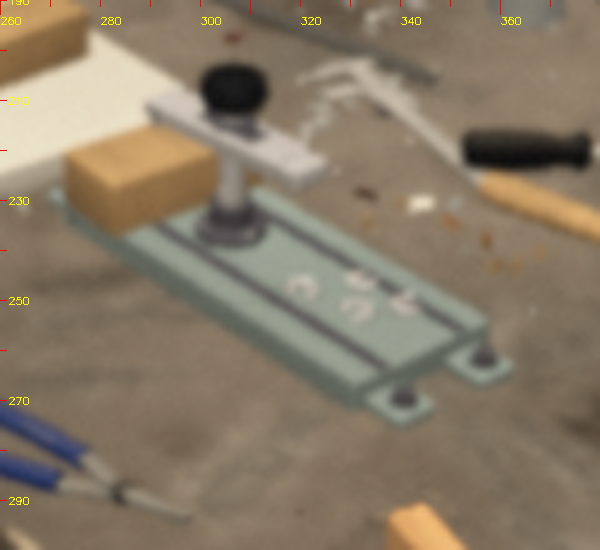

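Run:
```python
from h import *
import pickle
s,d=pickle.load(open("s0.pkl","rb"))
def c(x0,y0,k,X,Y): return (x0+(X+.5)/k-.5, y0+(Y+.5)/k-.5)
np.set_printoptions(precision=4,suppress=True)
P=[atz(s,c(255,170,6,*q),.024) for q in [(97,97),(590,75),(600,266),(103,292)]]
for p in P: print("plate",p)
print("lens",[np.linalg.norm(P[i]-P[(i+1)%4]) for i in range(4)])
yl=(P[0]+P[3])/2;yr=(P[1]+P[2])/2; v=(yl-yr)/np.linalg.norm(yl-yr); print("yaxis",v,"angle of +y",np.degrees(np.arctan2(v[1],v[0])))
print("stem from plate", yl-v*.115, yr+v*.19)
for n,q in zip("1234",[(460,137),(525,135),(507,182),(436,200)]): 
    p=atz(s,c(255,170,6,*q),.027); print("chip",n,p)
k=tri([ray(s,c(255,170,6,294,168)),ray(d,c(260,190,5,234,80))]);print("knob mid-top tri",k)
for n,z,qs in [("work",.066,[(122,80),(222,82),(225,299),(121,298)])]:
    W=[atz(s,c(255,170,6,*q),z) for q in qs]; print(n,np.mean(W,0),W[0]-W[1],W[0]-W[3])
W=[atz(s,c(170,165,5,*q),.066) for q in [(188,78),(273,70),(290,252),(203,259)]]
print("spare",np.mean(W,0),[np.linalg.norm(W[i]-W[(i+1)%4]) for i in range(4)]); 
l=W[0]+W[1]-W[2]-W[3];print("ang",np.degrees(np.arctan2(l[1],l[0])))
for z in(.05,):
 W=[atz(s,c(385,220,10,*q),z) for q in [(115,136),(417,195),(405,270),(105,208)]]
 print("scr",np.mean(W,0),[np.linalg.norm(W[i]-W[(i+1)%4]) for i in range(4)]); l=W[0]+W[3]-W[2]-W[1];print("ang",np.degrees(np.arctan2(l[1],l[0])))
W=[atz(s,c(170,165,5,*q),.024) for q in [(40,36),(437,36),(437,530),(36,530)]]; print("board",W,np.mean(W,0))
```

```text
plate [0.6336 0.1375 0.024 ]
plate [ 0.6507 -0.162   0.024 ]
plate [ 0.5345 -0.1683  0.024 ]
plate [0.5149 0.1321 0.024 ]
lens [np.float64(0.2999556268803736), np.float64(0.11640276050646137), np.float64(0.3010497320450355), np.float64(0.11887967099050059)]
yaxis [-0.0611  0.9981  0.    ] angle of +y 93.50124093022667
stem from plate [0.5813 0.02   0.024 ] [0.581  0.0245 0.024 ]
chip 1 [ 0.6116 -0.083   0.027 ]
chip 2 [ 0.6133 -0.1223  0.027 ]
chip 3 [ 0.5845 -0.1116  0.027 ]
chip 4 [ 0.5731 -0.0687  0.027 ]
knob mid-top tri [0.5804 0.0223 0.1384]
work [0.574  0.0909 0.066 ] [0.0005 0.0594 0.    ] [0.1296 0.0012 0.    ]
spare [0.584  0.3257 0.066 ] [np.float64(0.060774113009644824), np.float64(0.13064443485406577), np.float64(0.061803806245619645), np.float64(0.1297532026527669)]
ang 6.292275035301415
scr [ 0.4434 -0.3625  0.05  ] [np.float64(0.10810106290713553), np.float64(0.026959075705434096), np.float64(0.10747336790592742), np.float64(0.025860296952312335)]
ang 79.35233252773001
board [array([0.6806, 0.4788, 0.024 ]), array([0.6844, 0.1885, 0.024 ]), array([0.3254, 0.1826, 0.024 ]), array([0.3219, 0.4713, 0.024 ])] [0.503  0.3303 0.024 ]
```

Run:
```python
from h import *
from scipy.spatial.transform import Rotation as R
o=arm.get_obs(); M=R.from_euler('xyz',o['orientation'],degrees=True).as_matrix(); print(M.round(3), np.degrees(np.arctan2(M[1,1],M[0,1])), o['t'],o['ee_pos'])
```

```text
[[-0.     0.438  0.899]
 [-0.001  0.899 -0.438]
 [-1.    -0.001  0.   ]] 64.00066781707214 0.25 [0.23001355 0.4715979  0.23089936]
```

```bash
python3 -m handwheel '[[0,0,-1.303,21.1,-84.9,-3,8.5],[0,0,-1.303,21.1,-84.9,-3,8.5],[0,0,-1.303,21.1,-84.9,-3,8.5],[0,0,-1.303,21.1,-84.9,-3,8.5],[0,0,-1.303,21.1,-84.9,-3,8.5],[0,0,-1.303,21.1,-84.9,-3,8.5],[0,0,-1.303,21.1,-84.9,-3,8.5],[0,0,-1.303,21.1,-84.9,-3,8.5],[0,0,-1.303,21.1,-84.9,-3,8.5],[0,0,-1.303,21.1,-84.9,-3,8.5]]'
```

```text
t: 1.25
ee_pos: [0.3508, -0.0151, 0.2144]
orientation: [106.3, 89.9, 5.6]
force: [1.0, -0.7, 0.5]
finger_gap: 0.0852
```

```bash
python3 -m handwheel '[[0,0,0,9,-36.2,-6,8.5],[0,0,0,9,-36.2,-6,8.5],[0,0,0,9,-36.2,-6,8.5],[0,0,0,9,-36.2,-6,8.5],[0,0,0,9,-36.2,-6,8.5],[0,0,0,9,-36.2,-6,8.5],[0,0,0,9,-36.2,-6,8.5],[0,0,0,9,-36.2,-6,8.5],[0,0,0,9,-36.2,-6,8.5]]'
python3 - <<'E'
from h import *
s=arm.snapshot("wrist"); cv2.imwrite("pics/w1.png",s["color"]); print(proj(s,[[.4434,-.3625,.05],[.4434,-.3625,0]]))
print(arm.get_obs()['ee_pos'])
E
```

```text
t: 2.15
ee_pos: [0.4412, -0.3788, 0.1528]
orientation: [18.8, 89.9, -82.1]
force: [-0.2, 0.8, 0.2]
finger_gap: 0.0849
[[274.56502228 192.3169917 ]
 [274.64704562 181.44155016]]
[ 0.44051202 -0.37647356  0.1531082 ]
```

View pics/w1.png

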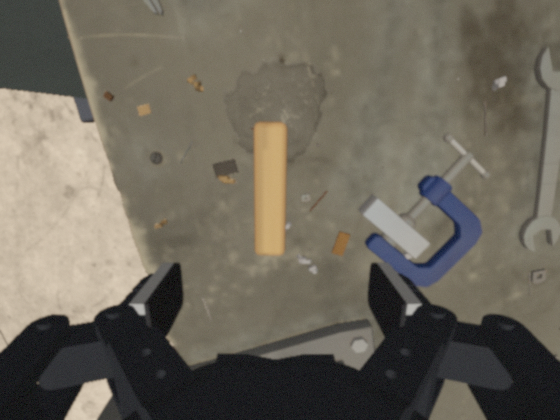

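Run:
```python
from h import *
import pickle
a,d=pickle.load(open("s0.pkl","rb"))
s=arm.snapshot("wrist")
print(atz(s,(270.5,188.5),.05),[atz(s,q,.05) for q in [(256,124),(286,124),(256,253),(285,254)]])
for z in(.05,.1,.15): print(atz(a,(455,222),z),atz(a,(463,280),z),atz(s,(370,322),z),atz(s,(190,365),z))
```

```text
[ 0.43991729 -0.3563598   0.05      ] [array([ 0.43860364, -0.30569879,  0.05      ]), array([ 0.46083788, -0.3099399 ,  0.05      ]), array([ 0.41742783, -0.40815001,  0.05      ]), array([ 0.44122007, -0.41358309,  0.05      ])]
[ 0.50864111 -0.51945193  0.05      ] [ 0.30497532 -0.54405201  0.05      ] [ 0.50514555 -0.49378208  0.05      ] [ 0.33176365 -0.50963193  0.05      ]
[ 0.50614035 -0.50106994  0.1       ] [ 0.30860001 -0.52493014  0.1       ] [ 0.49454455 -0.45645481  0.1       ] [ 0.35630306 -0.46909227  0.1       ]
[ 0.50363958 -0.48268795  0.15      ] [ 0.3122247  -0.50580828  0.15      ] [ 0.48394356 -0.41912754  0.15      ] [ 0.38084246 -0.42855261  0.15      ]
```

```bash
python3 -m handwheel '[[0,0,0,-0.2,0.2,-5,8.5],[0,0,0,-0.2,0.2,-10,8.5],[0,0,0,-0.2,0.2,-12.5,8.5],[0,0,0,-0.2,0.2,-13.7,8.5],[0,0,0,-0.2,0.2,-13.7,2],[0,0,0,-0.2,0.2,-13.7,1.5],[0,0,0,-0.2,0.2,-13.7,1.5],[0,0,0,-0.2,0.2,-13.7,1.5],[0,0,0,-0.2,0.2,-13.7,1.5],[0,0,0,-0.2,0.2,-13.7,1.5]]'
```

```text
t: 3.25
ee_pos: [0.4398, -0.3742, 0.0191]
orientation: [58.8, 89.8, -41.9]
force: [-0.4, 0.2, 5.7]
finger_gap: 0.0251
```

```bash
python3 -m handwheel '[[0,0,0,0,0,5,1.5],[0,0,0,0,0,10,1.5],[0,0,0.15,5,12.5,10,1.5],[0,0,0.25,10.2,25.8,10,1.5],[0,0,0.25,10.2,25.8,10,1.5],[0,0,0.25,10.2,25.8,10,1.5],[0,0,0.25,10.2,25.8,10,1.5],[0,0,0.25,10.2,25.8,9,1.5],[0,0,0.25,10.2,25.8,9,1.5]]'
python3 - <<'E'
from h import *
for n in ("top","side","wrist"):
    s=arm.snapshot(n); 
    if n=="wrist": cv2.imwrite("pics/w2.png",s["color"])
    if n=="top": crop(s,"t4.png",255,150,115,90,6)
    if n=="side": crop(s,"d4.png",260,170,130,110,6)
o=arm.get_obs();print(o['ee_pos'],o['force'],o['finger_gap'])
E
```

```text
t: 4.15
ee_pos: [0.5412, -0.1114, 0.1065]
orientation: [-162.1, 89.9, 111.9]
force: [-0.7, -0.9, -1.9]
finger_gap: 0.0251
[ 0.54028824 -0.11536534  0.10724107] [-0.1360518  -0.50709333 -2.2867492 ] 0.02564382224261976
```

View pics/w2.png

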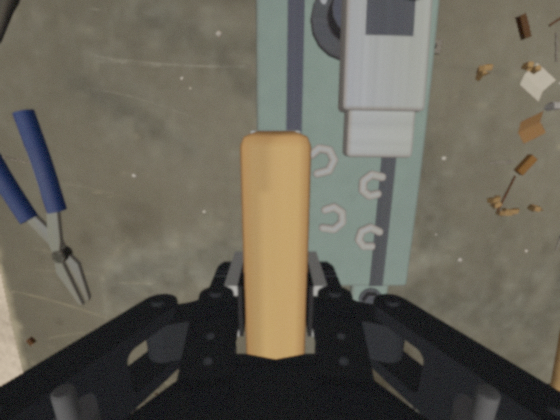

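View pics/d4.png

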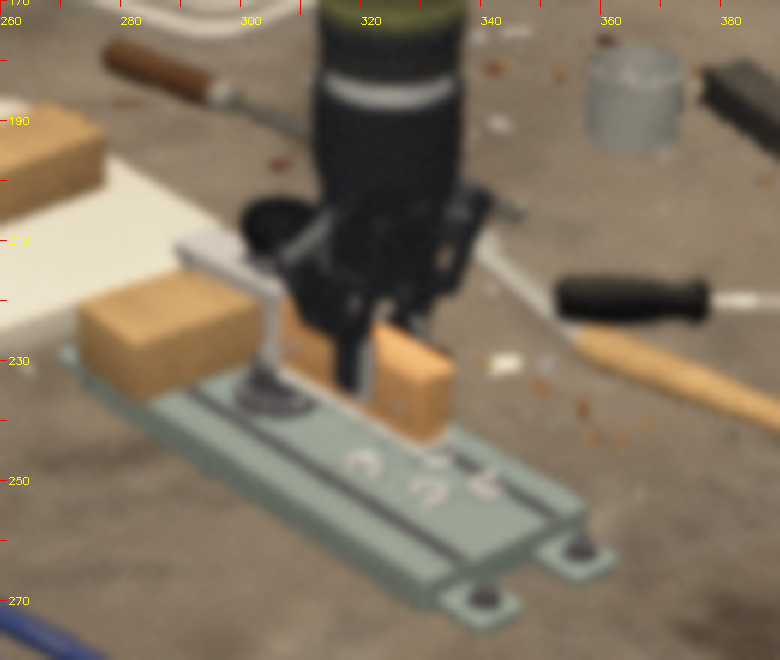

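View pics/t4.png

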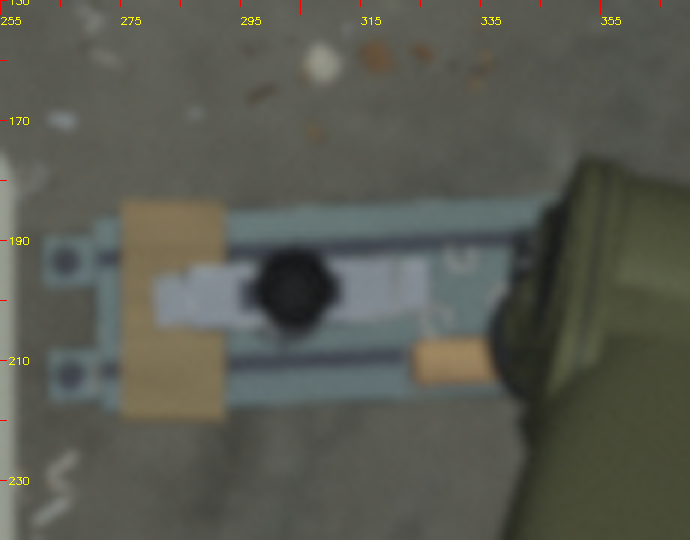

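Run:
```python
from h import *
import pickle
s,d=pickle.load(open("s0.pkl","rb"))
w=arm.snapshot("wrist"); crop(w,"w3.png",230,100,200,150,4)
B=np.array([.581,.022]);a=np.radians(3.3);e=np.array([np.cos(a),np.sin(a)]);u=np.array([-np.sin(a),np.cos(a)])
def fx(p): q=p[:2]-B; return (q@e).round(4),(q@u).round(4)
def c(X,Y): return (255+(X+.5)/6-.5,150+(Y+.5)/6-.5)
for q in [(413,340),(413,382),(490,340),(490,384)]: print(fx(atz(s,c(*q),.137)))
o=arm.get_obs(); print("tcp",fx(o['ee_pos']))
for n,q in dict(strapend=(345,160),c1=(322,160),c2=(372,186),c3=(333,217),c4=(370,237)).items(): print(n,fx(atz(w,q,.027)))
for q in [(258,200),(262,100),(410,240),(405,283)]: print("edge",fx(atz(w,q,.024)))
```

```text
(np.float64(-0.0329), np.float64(-0.0655))
(np.float64(-0.0567), np.float64(-0.0643))
(np.float64(-0.0349), np.float64(-0.109))
(np.float64(-0.0598), np.float64(-0.1077))
tcp (np.float64(-0.0486), np.float64(-0.1353))
strapend (np.float64(-0.0002), np.float64(-0.0898))
c1 (np.float64(-0.0164), np.float64(-0.09))
c2 (np.float64(0.0206), np.float64(-0.1082))
c3 (np.float64(-0.0064), np.float64(-0.1317))
c4 (np.float64(0.0226), np.float64(-0.1472))
edge (np.float64(-0.0619), np.float64(-0.1199))
edge (np.float64(-0.0587), np.float64(-0.0499))
edge (np.float64(0.055), np.float64(-0.1507))
edge (np.float64(0.0557), np.float64(-0.1875))
```

View pics/w3.png

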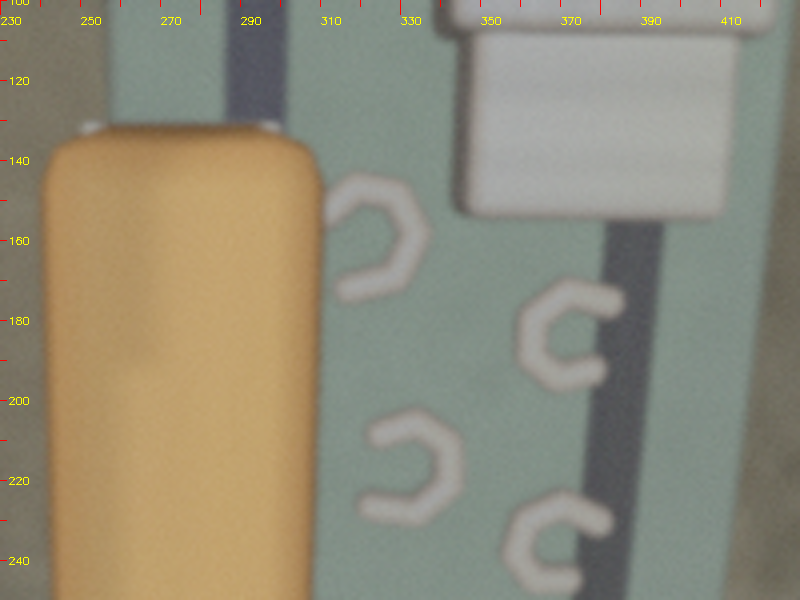

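```bash
python3 -m handwheel '[[0,0,0,-0.4,0,-3,1.5],[0,0,0,-0.4,0,-5.5,1.5],[0,0,0,-0.4,0,-6.2,1.5],[0,0,0,-0.4,0,-6.3,1.5],[0,0,0,-0.4,0,-6.3,1.5]]'
python3 - <<'E'
from h import *
s=arm.snapshot("side");crop(s,"d5.png",260,180,120,100,6)
o=arm.get_obs();print(o['ee_pos'],o['force'],o['finger_gap'])
E
```

```text
t: 4.85
ee_pos: [0.5373, -0.116, 0.0449]
orientation: [73.0, 89.9, -13.4]
force: [0.6, -0.8, -2.9]
finger_gap: 0.0254
[ 0.53753273 -0.11589356  0.04512263] [ 0.25366562 -0.1001585  -2.25633271] 0.0250966620600497
```

View pics/d5.png

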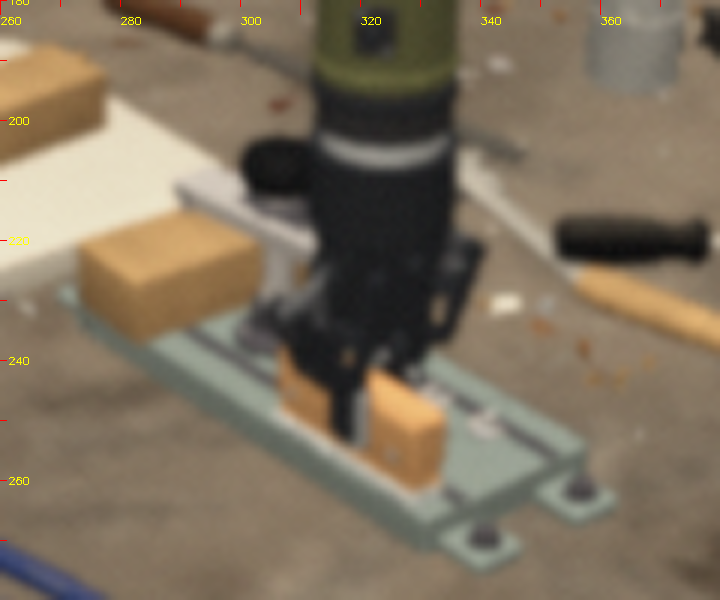

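```bash
python3 -m handwheel '[[0,0,0,0,0,-0.1,1.5],[0,0,0,0,0,-0.2,1.5],[0,0,0,0,0,-0.2,1.5]]'
```

```text
t: 5.2
ee_pos: [0.5374, -0.1154, 0.0431]
orientation: [63.7, 89.9, -22.7]
force: [-0.2, 0.6, 3.2]
finger_gap: 0.025
```

```bash
python3 -m handwheel '[[0,0,0,1,0.06,0,1.5],[0,0,0,2.2,0.13,0,1.5],[0,0,0,3.6,0.2,0,1.5],[0,0,0,5,0.3,0,1.5],[0,0,0,6.5,0.38,0,1.5],[0,0,0,8,0.46,0,1.5],[0,0,0,9.5,0.55,0,1.5],[0,0,0,11,0.64,0,1.5],[0,0,0,12.5,0.73,0,1.5],[0,0,0,13.2,0.76,0,1.5]]'
python3 - <<'E'
from h import *
s=arm.snapshot("side");crop(s,"d6.png",270,180,120,100,6)
s=arm.snapshot("wrist");cv2.imwrite("pics/w6.png",s["color"])
o=arm.get_obs();print(o['ee_pos'],o['force'],o['finger_gap'])
E
```

```text
t: 6.2
ee_pos: [0.6702, -0.1073, 0.0422]
orientation: [87.1, 89.9, 0.8]
force: [0.0, 0.0, -2.3]
finger_gap: 0.0258
[ 0.66967124 -0.10728505  0.04172878] [ 0.05243837 -0.24393425 -3.14164288] 0.025445884985181137
```

View pics/d6.png

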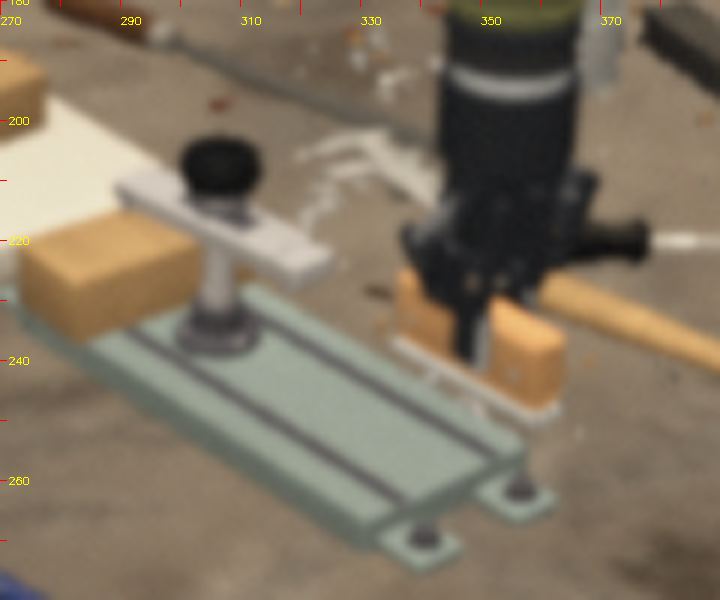

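View pics/w6.png

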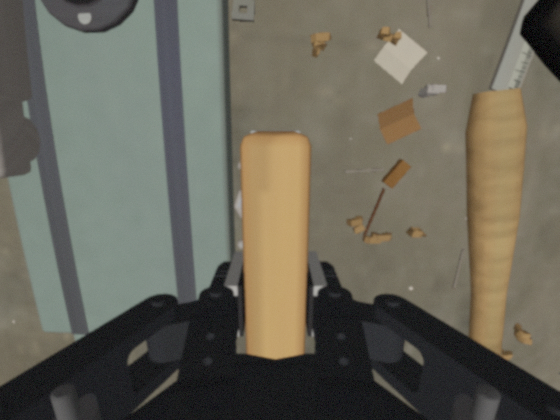

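```bash
python3 -m handwheel '[[0,0,0,0,0,4,1.5],[0,0,0,-1,-4,5.5,1.5],[0,0,0,-4,-9,5.5,1.5],[0,0,0,-6,-13.5,5.5,1.5],[0,0,0,-7,-18.3,5,1.5],[0,0,0,-7,-18.3,2,1.5],[0,0,0,-7,-18.3,-1,1.5],[0,0,0,-7,-18.3,-2,1.5],[0,0,0,-7,-18.3,-2.1,1.5],[0,0,0,-7,-18.3,-2.1,1.5]]'
python3 - <<'E'
from h import *
s=arm.snapshot("side");crop(s,"d7.png",270,180,150,110,5)
o=arm.get_obs();print(o['ee_pos'],o['force'],o['finger_gap'])
E
```

```text
t: 7.3
ee_pos: [0.5986, -0.29, 0.0213]
orientation: [-138.9, 90.0, 134.8]
force: [0.1, -0.3, -2.0]
finger_gap: 0.0252
[ 0.59908641 -0.29011101  0.02165562] [ 0.54159682  0.37847237 -2.07978034] 0.025011479210622477
```

View pics/d7.png

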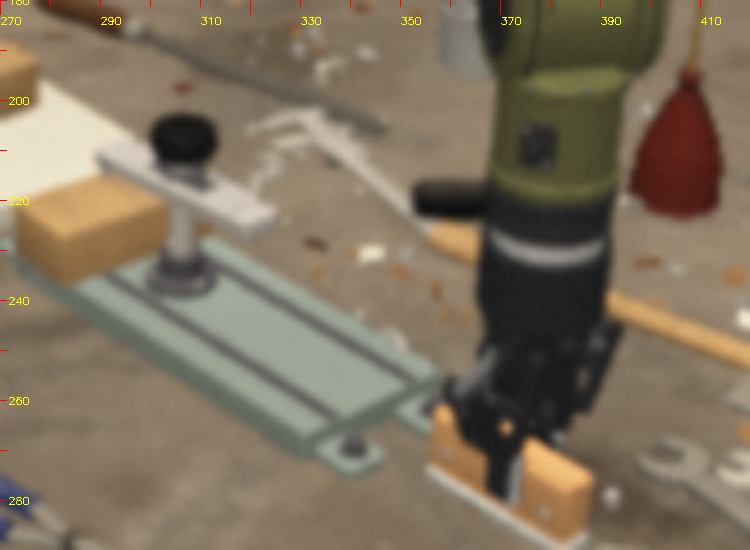

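```bash
python3 -m handwheel '[[0,0,0,0,0,-0.2,1.5],[0,0,0,0,0,-0.25,3],[0,0,0,0,0,-0.25,5],[0,0,0,0,0,-0.25,7],[0,0,0,0,0,0,8.5],[0,0,0,0,0,2,8.5],[0,0,0,0,0,6,8.5],[0,0,0,0,0,10,8.5],[0,0,0,0,0,13,8.5],[0,0,0,0,0,15,8.5]]'
python3 - <<'E'
from h import *
s=arm.snapshot("side");crop(s,"d8.png",270,180,150,110,5)
s=arm.snapshot("wrist");cv2.imwrite("pics/w8.png",s["color"])
s=arm.snapshot("top");crop(s,"t8.png",255,160,135,80,5)
o=arm.get_obs();print(o['ee_pos'],o['force'],o['finger_gap'])
E
```

```text
t: 8.35
ee_pos: [0.5998, -0.2911, 0.1748]
orientation: [60.6, 89.7, -25.7]
force: [1.1, -0.2, -0.0]
finger_gap: 0.085
[ 0.5998682  -0.29109927  0.17326374] [-0.21027124  1.60682865 -0.74520436] 0.08470100047238965
```

View pics/w8.png

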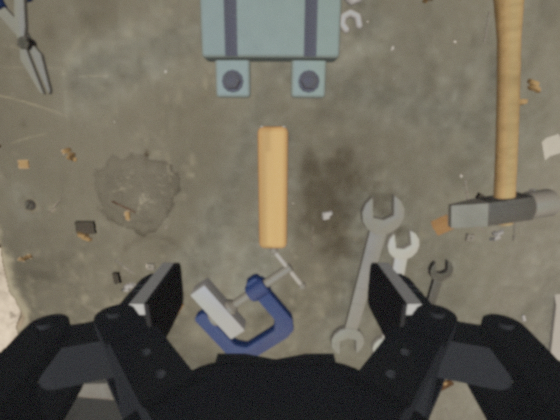

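View pics/d8.png

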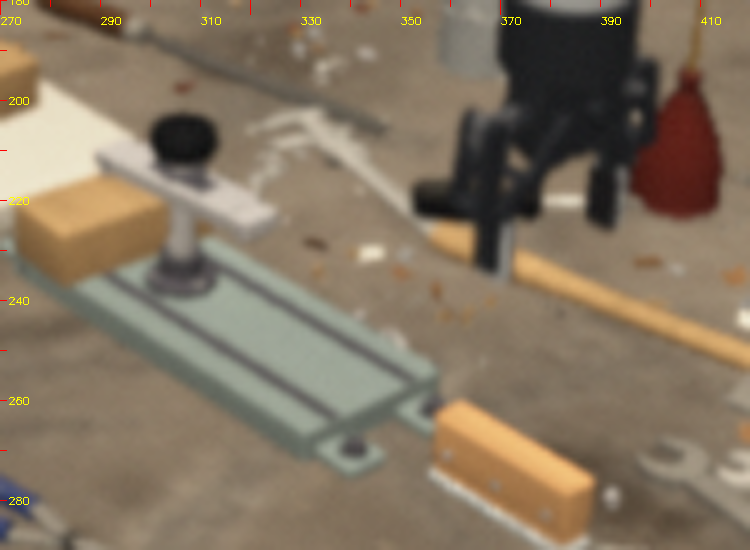

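View pics/t8.png

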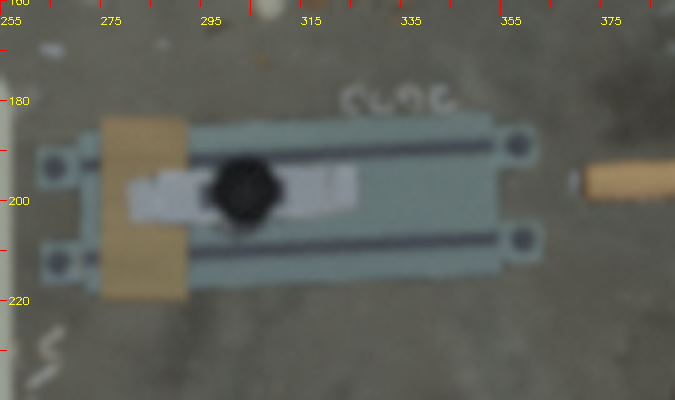

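```bash
python3 -c "
from h import *
print(arm.get_obs()['qpos'].round(1))"; python3 -m handwheel '[[0,0,0.14,0,0.5,5,8.5],[0,0,0.28,0.1,4,7,8.5],[0,0,1.616,0.9,62,7,8.5],[0,0,1.616,0.9,62,7,8.5],[0,0,1.616,0.9,62,7,8.5],[0,0,1.616,0.9,62,7,8.5],[0,0,1.616,0.9,62,7,8.5],[0,0,1.616,0.9,62,7,8.5],[0,0,1.616,0.9,62,7,8.5],[0,0,1.616,0.9,62,7,8.5]]'; python3 -c "
from h import *
print(arm.get_obs()['qpos'].round(1))"
```

```text
[-25.9  30.2   7.4  67.    0.   60.4]
t: 9.5
ee_pos: [0.6041, 0.1512, 0.2393]
orientation: [-162.3, 89.8, -163.5]
force: [0.1, 0.5, -1.5]
finger_gap: 0.0849
[14.1 24.7  8.  73.5 -0.  15.2]
```

```bash
python3 -m handwheel '[[0,0,0.13,0.5,17.7,0,8.5],[0,0,0.13,0.5,17.7,-4,8.5],[0,0,0.13,0.5,17.7,-8,8.5],[0,0,0.13,0.5,17.7,-8,8.5],[0,0,0.13,0.5,17.7,-8,8.5],[0,0,0.13,0.5,17.7,-8,8.5]]'
python3 - <<'E'
from h import *
s=arm.snapshot("wrist");cv2.imwrite("pics/w9.png",s["color"])
o=arm.get_obs();print(o['ee_pos'],o['orientation'],o['force'],o['finger_gap'])
E
```

```text
t: 10.1
ee_pos: [0.6082, 0.3265, 0.1578]
orientation: [-153.2, 89.7, -147.1]
force: [0.5, -0.7, -0.5]
finger_gap: 0.0851
[0.60940471 0.32581655 0.1597494 ] [-145.81758401   89.81980522 -139.8839348 ] [-1.50397291 -0.08893296  0.80023794] 0.08469709328388446
```

View pics/w9.png

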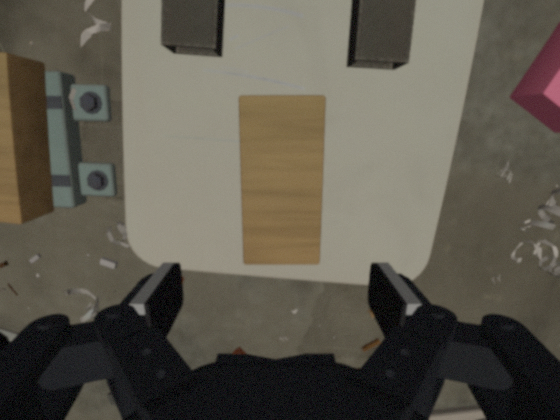

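Run:
```python
from h import *
s=arm.snapshot("wrist")
W=np.array([atz(s,q,.066) for q in [(239,95),(325,95),(320,264),(244,264)]])
print(W.mean(0)); n=(W[0]+W[1])/2;f=(W[2]+W[3])/2;print(n,f,np.linalg.norm(n-f),np.degrees(np.arctan2(*(f-n)[1::-1])),np.linalg.norm(W[0]-W[1]),np.linalg.norm(W[2]-W[3]))
```

```text
[0.58418997 0.32851777 0.066     ]
[0.51934735 0.32139659 0.066     ] [0.64903259 0.33563895 0.066     ] 0.13046496072015862 6.267252562075866 0.06125338954650647 0.06216247538934658
```

```bash
python3 -m handwheel '[[0,0,0,0,0.3,-4,8.5],[0,0,0,0,0.3,-8,8.5],[0,0,0,0,0.3,-11.5,8.5],[0,0,0,0,0.3,-12.8,8.5],[0,0,0,0,0.3,-12.8,8.5],[0,0,0,0,0.3,-12.8,5],[0,0,0,0,0.3,-12.8,5],[0,0,0,0,0.3,-12.8,5],[0,0,0,0,0.3,-12.8,5]]'
```

```text
t: 11.1
ee_pos: [0.6125, 0.3305, 0.0365]
orientation: [19.6, 89.7, 25.5]
force: [0.6, -0.7, 7.0]
finger_gap: 0.0609
```

```bash
python3 -m handwheel '[[0,0,0,0,0,4,5],[0,0,0,0,0,9,5],[0,0,0,0,0,14,5],[0,0,0,0,0,19,5],[0,0,0,0,0,21,5],[0,0,-0.1,-0.2,-5,21,5],[0,0,-0.25,-0.4,-10,21,5],[0,0,-0.4,-0.6,-15,21,5],[0,0,-0.55,-0.8,-20,21,5],[0,0,-0.7,-1,-25,21,5]]'
```

```text
t: 12.1
ee_pos: [0.5998, 0.0779, 0.244]
orientation: [30.6, 89.9, -4.0]
force: [0.4, 0.4, -3.2]
finger_gap: 0.0608
```

Run:
```python
from h import *
s=arm.snapshot("wrist");cv2.imwrite("pics/w10.png",s["color"])
o=arm.get_obs();print(o['ee_pos'],o['orientation'],o['force'],o['finger_gap'],o['qpos'])
```

```text
[0.59913066 0.0694177  0.24422879] [-52.59876057  89.53889706 -87.77197639] [-2.47997661 -4.67840467 -1.76774499] 0.061392916432370485 [ 6.8531996  22.48975495  5.21185323 72.75928099 -0.45960135 42.02656456]
```

View pics/w10.png

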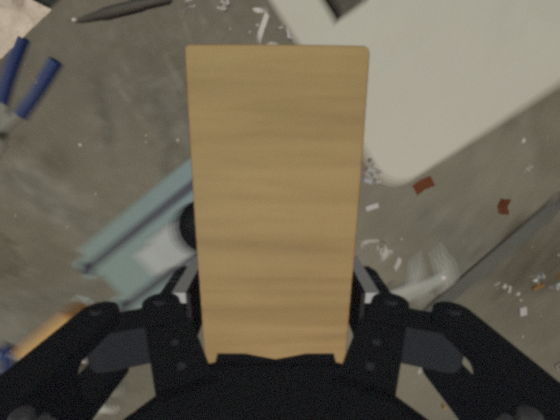

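Run:
```python
from h import *
from scipy.spatial.transform import Rotation as R
s=arm.snapshot("wrist")
o=arm.get_obs();print(o['ee_pos'],o['force'],o['t'])
M=R.from_euler('xyz',o['orientation'],degrees=True).as_matrix();print("jaw",np.degrees(np.arctan2(M[1,1],M[0,1])))
E=s["extrinsics"]
z=o['ee_pos'][2]+.0295
for q in [(189,46),(368,46)]:
    p=atz(s,q,z)-o['ee_pos']; print(p@M)
```

```text
[0.59951269 0.07354354 0.24420921] [-0.06624748  0.73537165 -2.02989786] 12.2
jaw 55.29068484048553
[-0.02962227 -0.03157048 -0.09269744]
[-0.02975692  0.02768447 -0.09218502]
```

```bash
python3 -m handwheel '[[0,0,-0.9076,-0.8,-23.9,0,5],[0,0,-0.9076,-0.8,-23.9,0,5],[0,0,-0.9076,-0.8,-23.9,0,5],[0,0,-0.9076,-0.8,-23.9,0,5],[0,0,-0.9076,-0.8,-23.9,0,5],[0,0,-0.9076,-0.8,-23.9,0,5],[0,0,-0.9076,-0.8,-23.9,0,5],[0,0,-0.9076,-0.8,-23.9,-5,5],[0,0,-0.9076,-0.8,-23.9,-10,5],[0,0,-0.9076,-0.8,-23.9,-10,5]]'
python3 - <<'E'
from h import *
from scipy.spatial.transform import Rotation as R
s=arm.snapshot("wrist");cv2.imwrite("pics/w11.png",s["color"])
o=arm.get_obs();print(o['ee_pos'],o['force'],o['t'])
M=R.from_euler('xyz',o['orientation'],degrees=True).as_matrix();print("jaw",np.degrees(np.arctan2(M[1,1],M[0,1])))
E
```

```text
t: 13.2
ee_pos: [0.5852, -0.156, 0.1356]
orientation: [-109.9, 89.0, 164.2]
force: [-2.6, 1.2, -2.3]
finger_gap: 0.0607
[ 0.58844574 -0.15692224  0.13979601] [ 0.14113737  0.1154724  -1.7919078 ] 13.25
jaw 4.065006042965903
```

View pics/w11.png

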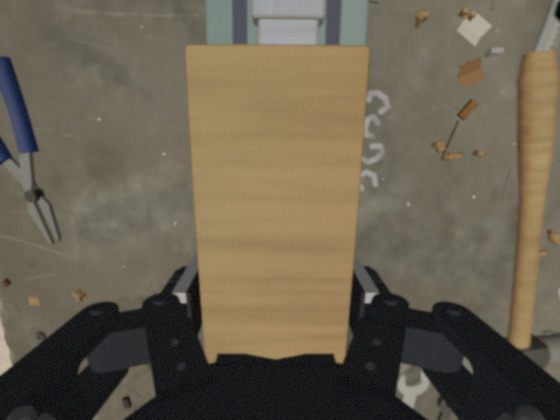

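```bash
python3 -m handwheel '[[0,0,0,0,0,0,5],[0,0,0,0,0,0,5]]'; python3 -m handwheel '[[0,0,0,0,0,0,5]]'
```

```text
t: 13.45
ee_pos: [0.5953, -0.1595, 0.1468]
orientation: [71.8, 89.6, -14.3]
force: [-0.2, -0.1, -1.2]
finger_gap: 0.061
t: 13.55
ee_pos: [0.5948, -0.1597, 0.1463]
orientation: [71.6, 89.7, -14.6]
force: [-0.2, 0.3, -1.5]
finger_gap: 0.061
```

```bash
python3 -m handwheel '[[0,0,0,-0.3,-0.6,0,5],[0,0,-0.008,-0.3,-0.6,-3,5],[0,0,-0.008,-0.3,-0.6,-6,5],[0,0,-0.008,-0.3,-0.6,-8.5,5],[0,0,-0.008,-0.3,-0.6,-10,5],[0,0,-0.008,-0.3,-0.6,-10.3,5],[0,0,-0.008,-0.3,-0.6,-10.3,5],[0,0,-0.008,-0.3,-0.6,-10.3,5]]'
python3 - <<'E'
from h import *
s=arm.snapshot("wrist");cv2.imwrite("pics/w12.png",s["color"])
s=arm.snapshot("side");crop(s,"d12.png",270,180,130,110,6)
o=arm.get_obs();print(o['ee_pos'],o['force'],o['t'])
E
```

```text
t: 14.35
ee_pos: [0.5903, -0.1659, 0.0416]
orientation: [70.4, 89.9, -16.3]
force: [-0.4, 0.1, -1.7]
finger_gap: 0.061
[ 0.59039701 -0.16578696  0.04166644] [ 0.4354592  -0.01682238 -1.76588918] 14.45
```

View pics/w12.png

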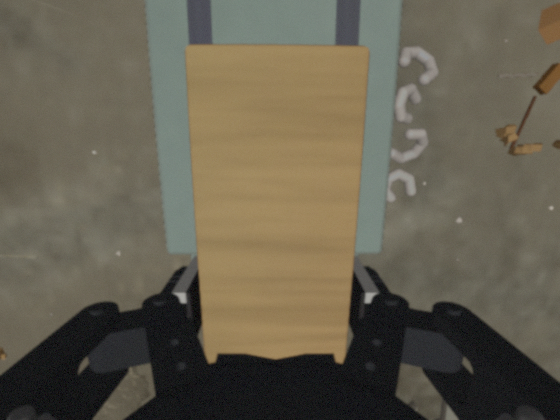

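View pics/d12.png

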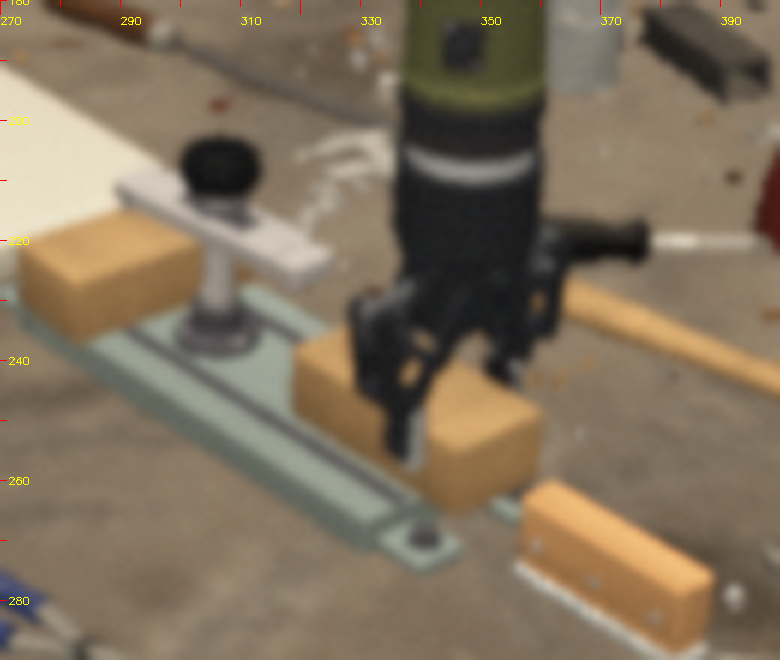

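```bash
python3 -m handwheel '[[0,0,0,0,0.6,0,5],[0,0,0,0,1.4,0,5],[0,0,0,0,2.2,0,5],[0,0,0,-0.1,3,0,5],[0,0,0,-0.1,3.8,0,5],[0,0,0,-0.1,4.15,0,5],[0,0,0,-0.1,4.15,0,5]]'
python3 - <<'E'
from h import *
s=arm.snapshot("side");crop(s,"d13.png",270,180,130,110,6)
s=arm.snapshot("wrist");cv2.imwrite("pics/w13.png",s["color"])
o=arm.get_obs();print(o['ee_pos'],o['force'],o['t'])
E
```

```text
t: 15.15
ee_pos: [0.5881, -0.123, 0.0402]
orientation: [-91.8, 90.0, -178.4]
force: [-0.2, -0.5, -1.6]
finger_gap: 0.0609
[ 0.58829004 -0.12382688  0.04016752] [ 1.04301211 -0.38719057 -1.57068766] 15.25
```

View pics/d13.png

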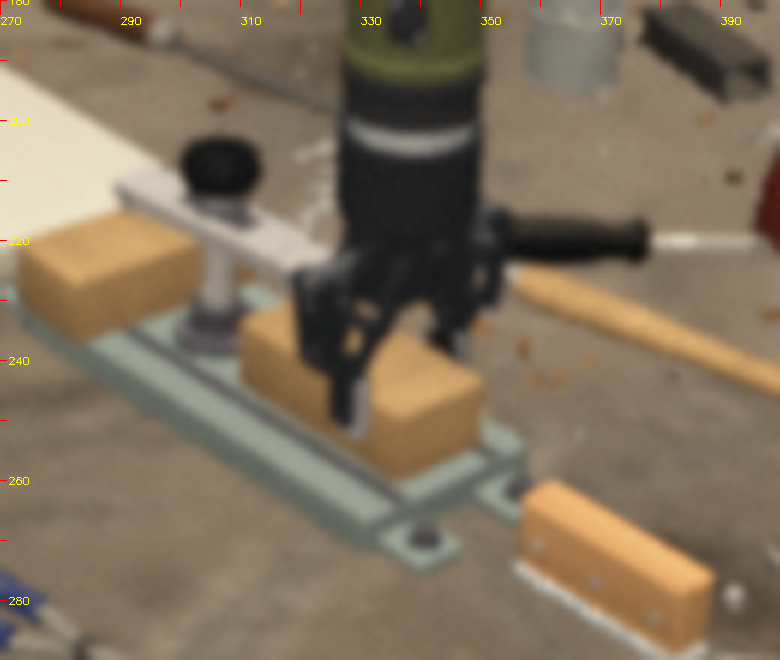

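View pics/w13.png

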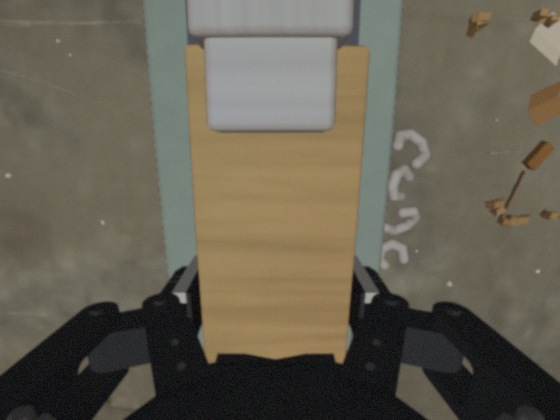

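```bash
python3 -m handwheel '[[0,0,0,0,0,-0.2,5],[0,0,0,0,0,-0.35,5],[0,0,0,0,0,-0.35,5]]'
```

```text
t: 15.55
ee_pos: [0.5882, -0.1242, 0.0367]
orientation: [39.9, 90.0, -46.8]
force: [-0.0, -0.2, -1.9]
finger_gap: 0.0609
```

```bash
python3 -m handwheel '[[0,0,0,0,0,-0.1,5],[0,0,0,0,0,-0.2,5],[0,0,0,0,0,-0.2,5]]'
```

```text
t: 15.85
ee_pos: [0.5883, -0.1241, 0.0365]
orientation: [57.4, 89.9, -29.3]
force: [-4.3, 0.7, 10.9]
finger_gap: 0.0608
```

```bash
python3 -m handwheel '[[0,0,0,0,0,0.1,5],[0,0,0,0,0,0.1,7],[0,0,0,0,0,0.1,8.5],[0,0,0,0,0,0.1,8.5],[0,0,0,0,0,0.1,8.5],[0,0,0,0,0,2,8.5],[0,0,0,0,0,6,8.5],[0,0,0,0,0,11,8.5],[0,0,0,0,0,16,8.5],[0,0,0,0,0,20,8.5]]'
python3 - <<'E'
from h import *
s=arm.snapshot("side");crop(s,"d14.png",260,180,130,110,6)
s=arm.snapshot("wrist");cv2.imwrite("pics/w14.png",s["color"])
o=arm.get_obs();print(o['ee_pos'],o['force'],o['t'],o['finger_gap'])
E
```

```text
t: 16.85
ee_pos: [0.5887, -0.1239, 0.2377]
orientation: [75.3, 89.9, -11.3]
force: [1.0, 0.3, 0.2]
finger_gap: 0.0848
[ 0.59195937 -0.12457636  0.24164042] [ 1.10377352 -0.38159235 -0.36483512] 16.95 0.08489615055529114
```

View pics/d14.png

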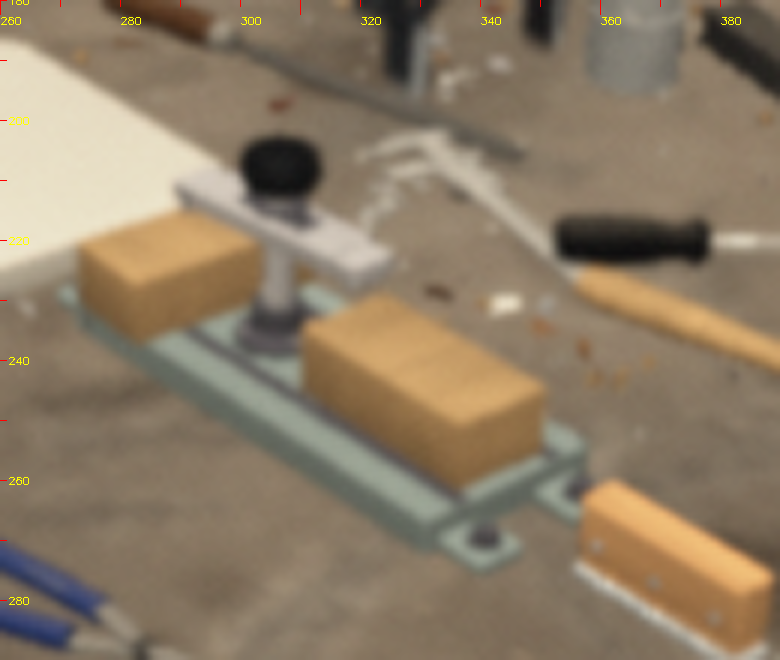

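View pics/w14.png

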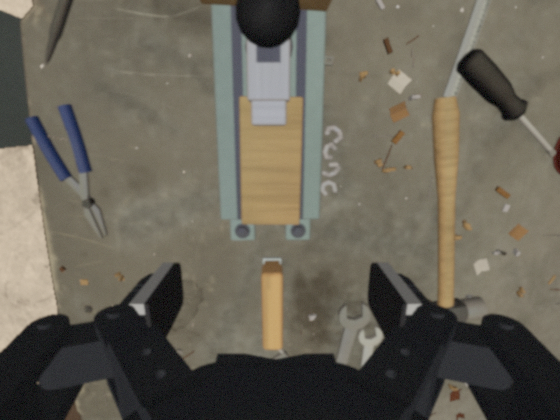

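```bash
python3 -m handwheel '[[0,0,0,-0.2,4,0,5],[0,0,0,-0.5,9,0,0],[0,0,0,-0.8,13,0,0],[0,0,0,-0.8,14.6,0,0],[0,0,0,-0.8,14.6,0,0],[0,0,0,-0.8,14.6,0,0],[0,0,0,-0.8,14.6,0,0]]'
python3 - <<'E'
from h import *
s=arm.snapshot("side");crop(s,"d15.png",260,170,130,100,6)
w=arm.snapshot("wrist");cv2.imwrite("pics/w15.png",w["color"])
o=arm.get_obs();print(o['ee_pos'],o['force'],o['t'],o['finger_gap'])
for z in (.13,.14,.15,.16): print(z,proj(s,[[.581,.022,z]]),proj(w,[[.581,.022,z]]))
E
```

```text
t: 17.65
ee_pos: [0.5803, 0.0209, 0.2343]
orientation: [-36.8, 90.0, -123.6]
force: [0.2, 0.7, -0.5]
finger_gap: 0.0002
[0.58029888 0.02077828 0.23449685] [ 0.67644912 -0.43555155  0.97590331] 17.75 9.090764730683766e-06
0.13 [[306.598292   207.84869257]] [[276.79042064 210.56582917]]
0.14 [[306.63974073 205.15642009]] [[276.85042344 213.90577932]]
0.15 [[306.68118594 202.4489511 ]] [[276.91526667 217.51649037]]
0.16 [[306.72262446 199.72623019]] [[276.98555753 221.43210365]]
```

View pics/d15.png

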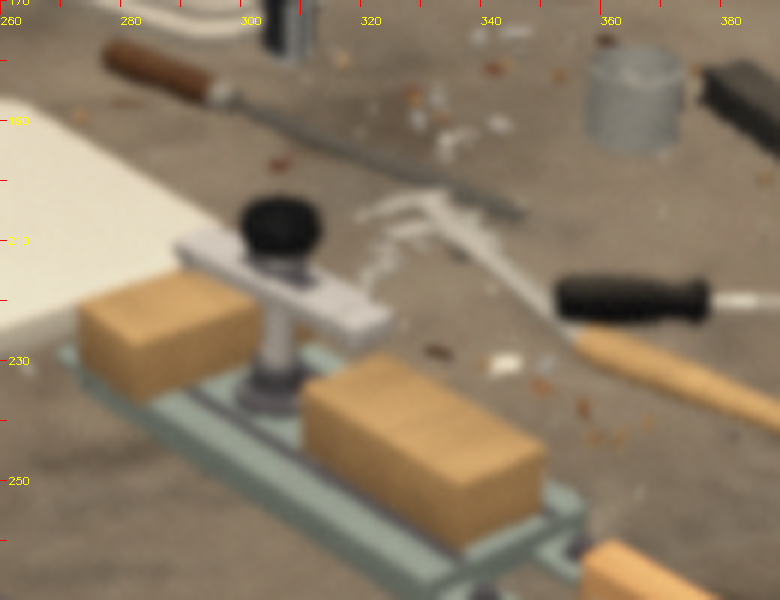

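View pics/w15.png

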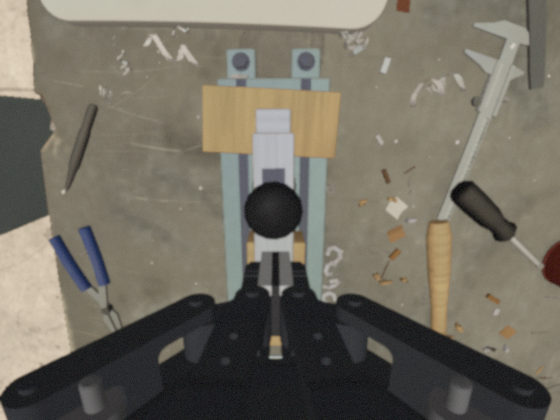

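```bash
python3 -m handwheel '[[0,0,0,0,0,-4,0],[0,0,0,0,0,-7,0],[0,0,0,0,0,-8,0],[0,0,0,0,0,-8,0]]'; python3 -m handwheel '[[0,0,0,0,0,-0.5,0],[0,0,0,0,0,-0.5,0]]'; python3 -m handwheel '[[0,0,0,0,0,-0.5,0],[0,0,0,0,0,-0.5,0]]'
```

```text
t: 18.15
ee_pos: [0.5789, 0.0213, 0.1532]
orientation: [-89.5, 89.8, -176.2]
force: [-0.4, -0.0, 0.0]
finger_gap: -0.0002
t: 18.35
ee_pos: [0.5812, 0.022, 0.1507]
orientation: [87.7, 89.9, 1.0]
force: [-0.2, 0.7, 0.3]
finger_gap: -0.0
t: 18.55
ee_pos: [0.5815, 0.0222, 0.1456]
orientation: [85.0, 89.8, -1.6]
force: [1.2, -0.7, 0.9]
finger_gap: 0.0002
```

```bash
for i in 1 2; do python3 -m handwheel '[[0,0,0,0,0,-0.4,0],[0,0,0,0,0,-0.4,0]]'; done
```

```text
t: 18.75
ee_pos: [0.5812, 0.0222, 0.1411]
orientation: [85.5, 89.9, -1.2]
force: [2.2, -0.3, 1.8]
finger_gap: 0.0004
t: 18.95
ee_pos: [0.5805, 0.0222, 0.1364]
orientation: [102.0, 90.0, 15.4]
force: [2.5, 0.3, 2.0]
finger_gap: -0.0001
```

Run:
```python
from h import *
s=arm.snapshot("side");crop(s,"d16.png",260,160,130,110,6)
o=arm.get_obs();print(o['ee_pos'],o['force'],o['t'],o['finger_gap'])
```

```text
[0.58027899 0.02222857 0.13643858] [ 1.5902244  -0.68161388  2.04416027] 19.0 -8.630491740414323e-05
```

View pics/d16.png

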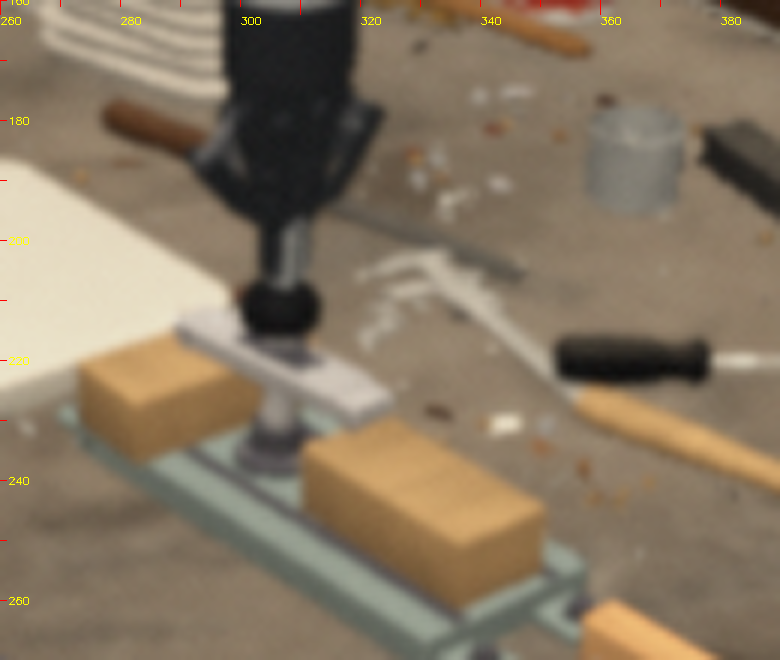

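```bash
for i in 1 2 3; do python3 -m handwheel '[[0,0,0,0,0,-0.3,0],[0,0,0,0,0,-0.3,0]]' | grep -E 'ee_pos|force'; done
```

```text
ee_pos: [0.5802, 0.0222, 0.1333]
force: [1.5, -0.1, 1.9]
ee_pos: [0.5801, 0.0222, 0.1303]
force: [1.5, 0.0, 2.4]
ee_pos: [0.5802, 0.0222, 0.1294]
force: [-2.9, -0.5, 14.0]
```

```bash
python3 -m handwheel '[[0,0,0,0,0,-0.05,0],[0,0,0,0,0,-0.05,0],[0,0,0,0,0,-0.05,0]]' | grep -E 'ee_pos|force'
python3 - <<'E'
from h import *
s=arm.snapshot("side");crop(s,"d17.png",260,160,130,110,6)
o=arm.get_obs();print(o['ee_pos'],o['force'],o['t'])
E
```

```text
ee_pos: [0.5802, 0.0222, 0.1294]
force: [-2.6, -0.6, 15.7]
[0.58027052 0.02224025 0.12940126] [-2.76187248 -0.37634306 16.43968292] 19.95
```

View pics/d17.png

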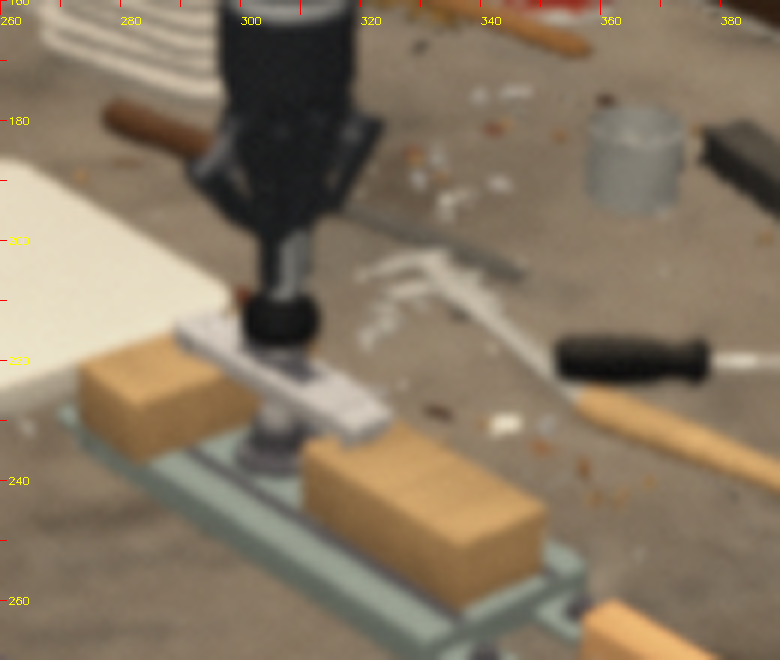

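```bash
python3 -m handwheel '[[0,0,0,0,0,-0.05,0],[0,0,0,0,0,-0.05,0],[0,0,0,0,0,-0.05,0]]' | grep -E 'ee_pos|force'; python3 -m handwheel '[[0,0,0,0,0,0.1,0],[0,0,0,0,0,0.4,0],[0,0,0,0,0,1,0],[0,0,0,0,0,3,0],[0,0,0,0,0,7,0],[0,0,0,0,0,11,0],[0,0,0,0,-5,12,0],[0,0,0,0,-10,12,0],[0,0,0,0,-15,12,0],[0,0,0,0,-15,12,0]]'; python3 -m handwheel '[[0,0,0,0,-5,0,0],[0,0,0,0,-10,0,0],[0,0,0,0,-10,0,0],[0,0,0,0,-10,0,0]]';python3 - <<'E'
from h import *
s=arm.snapshot("side");crop(s,"d18.png",260,180,130,110,6)
w=arm.snapshot("wrist");cv2.imwrite("pics/w18.png",w["color"])
s=arm.snapshot("top");crop(s,"t18.png",255,160,135,80,5)
E
```

```text
ee_pos: [0.5802, 0.0222, 0.1293]
force: [-3.9, 0.5, 18.4]
t: 21.25
ee_pos: [0.5793, -0.1332, 0.2458]
orientation: [-44.9, 89.8, -132.0]
force: [-0.6, 0.7, -0.3]
finger_gap: -0.0002
t: 21.65
ee_pos: [0.5794, -0.2282, 0.2456]
orientation: [-129.4, 89.8, 143.8]
force: [0.2, 0.8, -0.3]
finger_gap: -0.0003
```

View pics/d18.png

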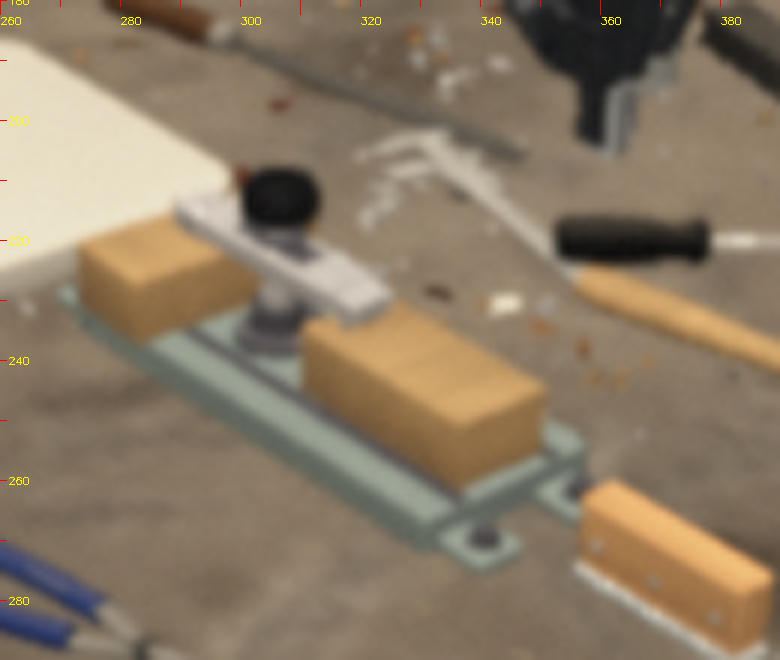

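View pics/w18.png

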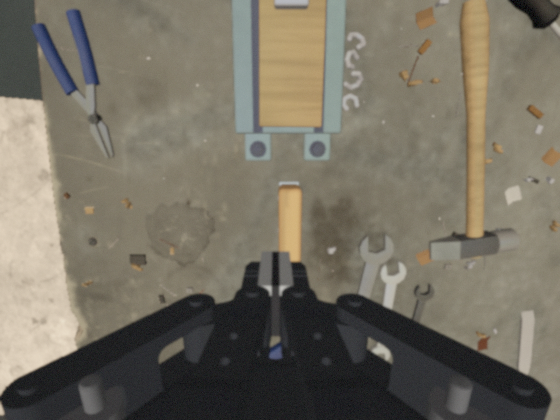

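View pics/t18.png

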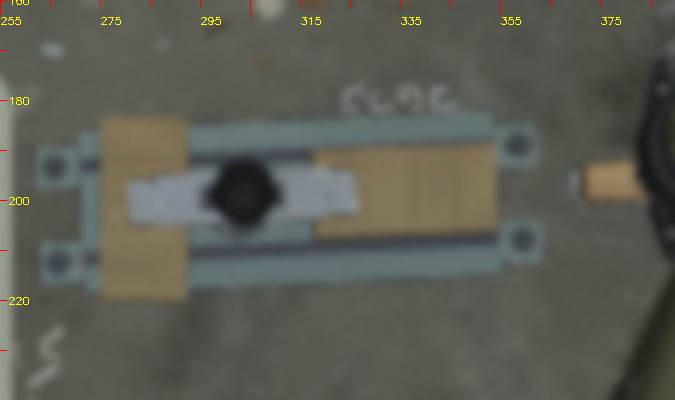

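Run:
```python
from h import *
s=arm.snapshot("side"); o=arm.get_obs()
a=np.radians(3.3);R=np.array([[np.cos(a),-np.sin(a),0],[np.sin(a),np.cos(a),0],[0,0,1]])
im=cv2.resize(s["color"][180:260,265:355],None,fx=8,fy=8,interpolation=cv2.INTER_CUBIC)
for t,col in ((0,(0,0,255)),(.06,(255,0,0)),(-.06,(0,255,0))):
    T=np.array([[1,0,0],[0,np.cos(t),-np.sin(t)],[0,np.sin(t),np.cos(t)]])
    P=np.array([[-.018,-.08,.007],[.018,-.08,.007],[.018,.08,.007],[-.018,.08,.007]])@T.T+[0,0,.080]
    p=proj(s,P@R.T+[.581,.022,0]); q=((p-[265,180]+.5)*8-.5).astype(np.int32); cv2.polylines(im,[q],True,col,1)
cv2.imwrite("pics/lvl.png",im)
```

```text
(no output)
```

View pics/lvl.png

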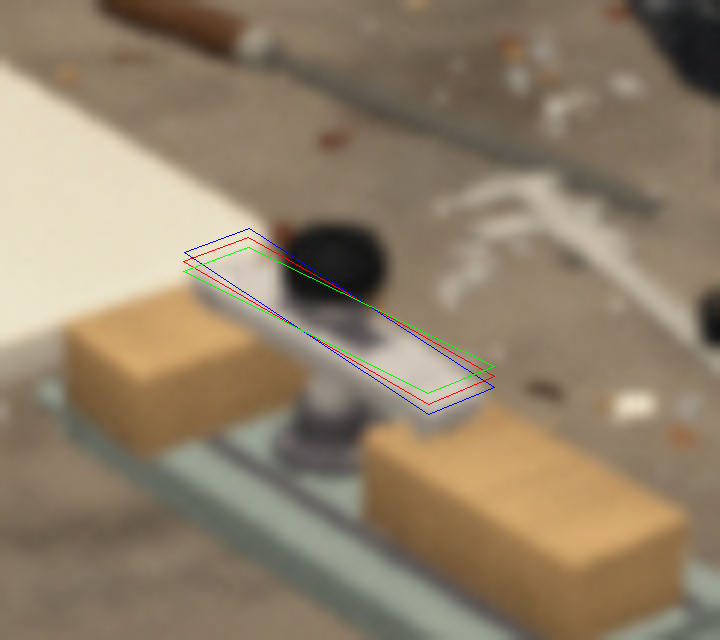

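Run:
```python
from bench import arm
print(arm.get_obs()['qd'].round(2)); print(arm.sign_off())
```

```text
[ 0.2  -0.24  0.25 -0.16 -0.15 -0.12]
the job is handed in; nothing more can be done
None
```

I carried out every step and handed the job in at about 22 s on the robot's clock. `arm.sign_off()` gave no verdict.

- **Scraping:** One sweep in +x pushed all four chips off the plate. They show on the bench just past the plate's far edge. The scraper stands on the bench behind the heel end of the plate.
- **Packing:** The workpiece is a beech block, so I packed the heel with the other beech block. It lies lengthwise and flat on the plate, its front end about 15 mm past the heel toe.
- **Clamping:** I pushed the knob down until it stopped and bedded it with about 18 N. After I drew the arm away, the strap stayed down.
- **Last checks:** In the final pictures the workpiece is where it started, the strap matches the projected level outline (within about 1 pixel in the side view), and the arm touches nothing. I could not measure the two toe contact forces separately. That both toes bear is inferred from the knob coming to a firm stop with the strap level.

No check failed or disagreed. The wrist and top cameras placed the scraper about 7 mm apart, so I averaged them for that grasp.

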